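# Fetch the cleaned sub-plate through the booth port and lay it in the fixture

## Robot

A 7-joint arm with a two-finger parallel gripper is mounted at the origin on a cart in front of the work surface, level with it; the furniture and walls round the work are solid. World frame = base frame: x ahead of the robot, y to its left, z up, the work surface at z = 0. Lengths are in m, angles in degrees, forces in N, time in s.
With the tool pointing down it reaches from about 0.425 to 0.975 m from the base axis. Payload 16.7 kg.
Tool frame: the origin (TCP) lies on the centre line of the jaws, within the pads' length; the fingertips stand tip_extent ahead of it and the grasp point (between the pads) lies 3 mm ahead of it (tip_extent is the distance from the TCP to the fingertips, in m); x points along the fingers, y is the direction in which the jaws open and shut, and the axes are right-handed (so a half turn about x gives the same grasp; the last joint's range is limited). The gripper opens to 85 mm and grips with 20 to 120 N. Pads are 22 mm wide; open, the fingers measure 114 mm over their backs; the gripper's body (76 mm by 85 mm) begins 54 mm behind the grasp point. The pads swing forward as they close: fully open they stand 13 mm farther back than shut.
Start: joints at [56.293, 24.414, 4.234, 92.017, -1.954, 63.644, -3.845], TCP at [0.287, -0.611, 0.229] pointing down, gripper open.
Joint ranges: [-163.25, 163.25], [-28.42, 122.38], [-70.27, 78.77], [12.13, 141.07], [-58.53, 238.53], [9.26, 117.41], [-156.51, 156.51]. Speed limits (degrees/s): [108.29, 108.29, 136.94, 136.94, 172.46, 172.46, 172.46].

## Interface

Orientations are given as a 3x3 rotation matrix whose columns are the frame's x, y, z axes.
In Python, from station import observe, capture, calibration, close_job, spot_in, mark_of, tip_extent gives the robot as it stands.
- The arm moves only by the tool move_arm, never from a script. Its arguments are lists of equal length, an entry for each row: "gripper": the gripper command: -1 is shut, 1 is fully open, values between are in proportion; "travel": the shift along the world's x, y, z in cm, a list of three; "rotation": the turn, a rotation vector about the world's x, y, z in degrees, a list of three. In form: {"gripper": [gripper, ...], "travel": [[x, y, z], ...], "rotation": [[ax, ay, az], ...]}. A call has 1 to 10 rows; each row is the pose to reach, as a shift and turn from the pose commanded when the call began; what a row does not reach only later rows make up. A row lasts 1/8 s, in which the tool goes at most 62.5 mm and 10.7 degrees, less where a joint would pass 70% of its speed; a pose out of reach is approached as far as the arm can. A call with a gripper value outside its range is refused whole. The fingers move at their own pace and stop on an object; the grip force is fixed at half the most. Time passes only in rows, so rows that repeat a pose let the fingers close. It gives the time, the measured TCP pose, the force and the opening at its end, in the units of the state.
- observe(): the state, without advancing time (a new reading comes with each control period).
- capture(name): name is "scene" or "top" or "wrist"; returns (picture, depth): 420x560x3 uint8, red, green, blue; 420x560 float32, m along the optical axis (not along the pixel's ray), 0 where there is no reading.
- calibration(name): a dict with "camera_matrix" (3x3 intrinsics, pixels), "k1" (the pictures are not rectified: a ray, as slopes to the right and down, at radius r is drawn at 1 + k1 r^2 times it, then the intrinsics apply), "eye" and "rotation" of the camera in the world; the wrist camera has in their place "mount" (4x4, takes a point from camera to tool coordinates, whose origin is the TCP and whose axes are the tool frame's). Camera axes: x right, y down, z forward; pixel columns grow to the right and rows downward; lengths in m; the calibration is good to about 2 mm. A picture is of the moment at which its call begins: read the wrist's pose just before it. calibration takes no time and is no camera call.
- close_job(): hands the job in, once; it reports no verdict.
Trained networks look in the newest picture that a camera, given by its name, has taken for a name from the list of things; names that differ only in an ending like _2 or _b are one class to them, and where a whole thing is asked for, a point or a joint stands for the part that bears it (a point fixed in the world has none). Each returns a list of dicts, best first, with "p" (0 to 1); they miss things now and then, are a little off and sometimes report something else, mostly with a low value. They report only what shows in the picture. A call takes as long as a camera call. They do not tell look-alikes from the thing itself.
- spot_in(thing, camera): "location" ([column, row] as shares, 0 to 1, of the picture: columns of its width, rows of its height, amid what is visible of it).
- mark_of(thing, camera): "location" ([column, row] as shares, 0 to 1, of the picture: columns of its width, rows of its height: a listed point, or the origin of a listed thing).
The state is a dict: "time": time; "joints": joint angles; "qd": joint speeds; "joint_efforts": joint torques, N m; "position": TCP position; "ee_rot": TCP orientation; "contact_force": force on the tool from outside, world axes, zero at the start; "moment": the same for the moment, N m; "width": finger opening in m.
Only numpy, scipy, OpenCV 4.12 (cv2) and the standard library are available. Lean on these libraries where they do the work, as an engineer would, in place of code of your own. Each camera call takes 0.05 s, during which the arm holds its last target.

## Task

The missing sub-plate of the modular fixture has been blown clean and still sits on the pedestal in the white booth. Take it by its black knob, bring it out through the round port without knocking the booth, and lay it in the gap of the steel base so that its T tab and T slot interlock with the two plates bolted there and it lies flush with them. Set it down rather than drop it, let go, and leave the things around it where they are.

Things in the scene. Friction and masses are not known exactly. Their poses are not given: they have to be found in the camera images.
- booth: White sheet-metal blow-off booth with clear sides, fixed; 242 x 250 x 197 mm. Origin: on the work surface under the pedestal axis; x from its low front (88 mm high, at x = -118) to its back (x = 125), z up. Inside stands a grey round pedestal: 84 mm wide at the foot, its dish 70 mm wide, top 55 mm above the origin. The only opening is the round port in the sloping panel.
- port_panel: The booth's sloping top panel, 4 mm sheet, rising 27 deg to the back, with the round port (160 mm clear, black rubber rim 5 mm proud). Origin: port centre on the outer face; z: port axis pointing out, 27 deg from vertical, leaning to the front; x: up the slope. A black lamp, 190 mm wide, stands on the panel above the port, x = 88 to 130, 60 mm high, and bars a vertical reach.
- plate: Loose grey metal sub-plate, 0.22 to 0.37 kg, lying flat on the pedestal. Origin: centre of its underside, z up. Plate 84 (x) x 64 (y) x 12; T tab at x = -18 on the -y edge, 20 long, head 26 x 8, neck 16; T slot for such a tab at x = 18 in the +y edge (20 deep, head 30 x 12, neck 20); lowest 3 mm relieved 1.5 all round. Black knob on the origin axis: 30 wide, z = 28 to 64, on a 16 stem; grip at z = 47.
- base: Fixed dark steel base 108 (x) x 208 (y) x 10 mm, held by a lug at each y end (to y = +-129, bolt heads 18 high), with two grey plates screwed on it, each 84 x 60 x 12, tops at z = 22. Origin: centre of its underside on the work surface, z up. Between them a 68 mm gap (y = -34 to 34), open at both x ends: the +y plate sends a T tab into it at x = 18, the -y plate has the T slot at x = -18.
- seat (a point): Centre of the gap's floor, 10 mm above the base's origin, axes as the base's. The seated sub-plate's origin lies here with its x and y along these axes (its tab to -y; the other way round it does not go in). The fit has 2 mm play on every side; seated, its top is level with the plates beside it.
- v_block_a: Bystander: small grey steel V-block, 33 x 40 x 34 mm, loose; origin at the centre of its underside.
- v_block_b: Bystander: second V-block, 33 x 40 x 34 mm, loose; origin at the centre of its underside.
- turned_housing: Bystander: round turned aluminium part, 46 mm wide, 38 high, loose; origin at the centre of its underside.
Things that resemble listed ones, but are neither listed nor needed, are in the scene too. There is more than one size of the plate; the one meant has the size given above.

How it is judged:
By the outcome, as a careful person would: the job done as asked, in the order asked, and still so for the second after the job is handed in, with the robot touching nothing.
It also fails if it takes over 42 s, if anything falls off the work surface, if the arm or the gripper's body presses on something with over 40 N, if the wrist force passes 120 N, or if a joint passes its speed limit or range.

## Working session

There is one attempt and no reset: what is moved stays moved. The work goes in short steps, Python scripts to look and compute and a tool call to move; the robot and the scene stay as the last step left them, time stands still between calls to the robot, and variables do not carry over. Pictures are saved under pics/ and viewed, and the job is handed in when it is done.

Besides the shell and the picture viewer there is one more tool, called after "Emit:" as name(argument=value, ...) on one line, values as JSON. move_arm: Moves the arm, as the interface text tells. Its arguments: {"type":"object","properties":{"gripper":{"type":"array"},"travel":{"type":"array"},"rotation":{"type":"array"}},"required":["gripper","travel","rotation"]}

```bash
ls; mkdir -p pics
cat > h.py <<'E'
import numpy as np, cv2
from station import *
def save(n,name):
    im,d=capture(n); cv2.imwrite(f'pics/{name}.png',im[:,:,::-1]); np.save(f'pics/{name}_d.npy',d); return im,d
E
python3 - <<'E'
from h import *
print(tip_extent if not callable(tip_extent) else tip_extent()); s=observe()
for k,v in s.items(): print(k,np.round(v,3).tolist())
for n in ['scene','top','wrist']:
    print(n,{k:np.round(v,4).tolist() for k,v in calibration(n).items()})
    save(n,n+'0')
    for t in ['plate','base','seat','booth','port_panel']:
        print(t,[(np.round(np.array(q['location'])*[560,420],0).tolist(),round(q['p'],2)) for q in mark_of(t,n)[:4]])
E
```

```text
pics
0.022
time 0.0
joints [56.295, 24.45, 4.23, 92.053, -1.955, 63.644, -3.844]
qd [-0.19, -0.012, 0.083, -0.007, -0.086, 0.05, 0.053]
joint_efforts [-0.001, -94.982, 3.76, -46.352, 0.019, 0.01, 0.0]
position [0.287, -0.611, 0.228]
ee_rot [[-0.001, 0.425, -0.905], [0.001, -0.905, -0.425], [-1.0, -0.001, 0.0]]
contact_force [0.1, -0.266, -0.924]
moment [-0.029, 0.008, -0.022]
width 0.085
scene {'camera_matrix': [[467.0633, 0.0, 269.727], [0.0, 467.0633, 216.1788], [0.0, 0.0, 1.0]], 'k1': -0.017, 'eye': [-0.0708, 0.7236, 0.6259], 'rotation': [[-0.7183, -0.3245, 0.6155], [-0.6957, 0.3248, -0.6407], [0.008, -0.8884, -0.459]]}
plate [([255.0, 245.0], 0.84)]
base [([233.0, 293.0], 0.82)]
seat [([231.0, 293.0], 0.74)]
booth [([339.0, 221.0], 0.9)]
port_panel [([336.0, 184.0], 0.92)]
top {'camera_matrix': [[414.2272, 0.0, 282.7355], [0.0, 414.2272, 203.0964], [0.0, 0.0, 1.0]], 'k1': 0.0078, 'eye': [0.4738, 0.0122, 0.9511], 'rotation': [[0.0156, -0.9858, 0.1673], [-0.9998, -0.0141, 0.0102], [-0.0077, -0.1674, -0.9859]]}
plate [([409.0, 228.0], 0.81), ([289.0, 185.0], 0.76)]
base [([217.0, 234.0], 0.73)]
seat [([217.0, 235.0], 0.89)]
booth [([403.0, 227.0], 0.82)]
port_panel []
wrist {'camera_matrix': [[377.4469, 0.0, 279.4367], [0.0, 377.4469, 210.9395], [0.0, 0.0, 1.0]], 'k1': 0.0146, 'mount': [[-0.0004, -0.275, 0.9614, -0.1458], [1.0, -0.0002, 0.0004, -0.0012], [0.0, 0.9614, 0.275, -0.0694], [0.0, 0.0, 0.0, 1.0]]}
plate []
base []
seat []
booth []
port_panel []
```

View pics/scene0.png

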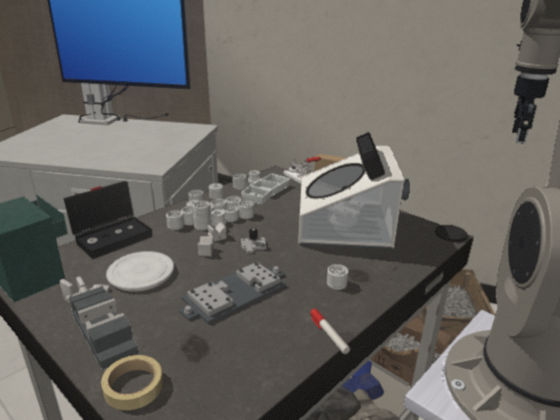

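View pics/top0.png

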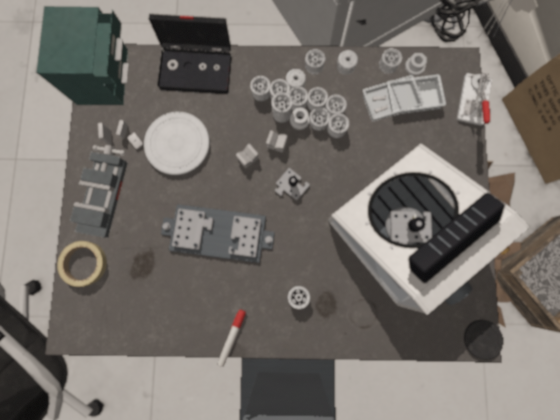

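View pics/wrist0.png

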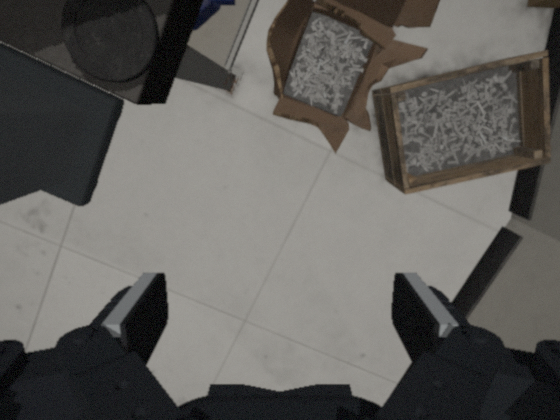

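```bash
cat >> h.py <<'E'
def cam(n,s=None):
    c=calibration(n)
    if 'mount' in c:
        m=np.array(c['mount']); R=np.array(s['ee_rot'])@m[:3,:3]; e=np.array(s['position'])+np.array(s['ee_rot'])@m[:3,3]
    else: R=np.array(c['rotation']); e=np.array(c['eye'])
    return np.array(c['camera_matrix']),c['k1'],R,e
def rays(C,uv):
    K,k1,R,e=C; uv=np.asarray(uv,float).reshape(-1,2)
    p=np.c_[(uv[:,0]-K[0,2])/K[0,0],(uv[:,1]-K[1,2])/K[1,1]]; q=p.copy()
    for _ in range(8): q=p/(1+k1*(q**2).sum(1,keepdims=True))
    return np.c_[q,np.ones(len(q))]@R.T
def at_z(C,uv,z):
    r=rays(C,uv); return C[3]+r*((z-C[3][2])/r[:,2])[:,None]
def at_d(C,uv,D):
    uv=np.asarray(uv).reshape(-1,2); d=D[uv[:,1].round().astype(int),uv[:,0].round().astype(int)]
    return C[3]+rays(C,uv)*d[:,None]
def cloud(C,D):
    v,u=np.mgrid[0:420,0:560]; P=C[3]+rays(C,np.c_[u.ravel(),v.ravel()])*D.reshape(-1,1)
    P[D.ravel()==0]=np.nan; return P.reshape(420,560,3)
def proj(C,P):
    K,k1,R,e=C; q=(np.atleast_2d(P)-e)@R; q=q[:,:2]/q[:,2:]; q=q*(1+k1*(q**2).sum(1,keepdims=True))
    return q*[K[0,0],K[1,1]]+[K[0,2],K[1,2]]
E
python3 - <<'E'
from h import *
im=cv2.imread('pics/top0.png'); D=np.load('pics/top0_d.npy')
a=cv2.resize(im[140:320,320:530],None,fx=3.5,fy=3.3,interpolation=3); cv2.imwrite('pics/c1.png',a)
a=cv2.resize(im[195:275,155:285],None,fx=6,fy=6,interpolation=3); cv2.imwrite('pics/c2.png',a)
C=cam('top'); P=cloud(C,D)
for uv in [(417,225),(395,225),(410,240),(440,170),(350,225),(430,300),(515,225),(457,235),(498,205),(422,270),(190,230),(248,237),(217,215),(166,227),(268,241),(292,181),(300,190)]:
    print(uv,np.round(P[uv[1],uv[0]],4))
E
```

```text
(417, 225) [ 0.5741 -0.2501  0.1192]
(395, 225) [ 0.5797 -0.2197  0.0671]
(410, 240) [ 0.548  -0.2503  0.0678]
(440, 170) [ 0.6881 -0.3008  0.1213]
(350, 225) [ 0.5734 -0.1172  0.1084]
(430, 300) [ 0.4315 -0.2438  0.1955]
(515, 225) [ 0.5677 -0.4044  0.1943]
(457, 235) [ 0.5432 -0.279   0.2412]
(498, 205) [ 0.596  -0.3515  0.2427]
(422, 270) [ 0.4832 -0.2165  0.2431]
(190, 230) [0.5668 0.2294 0.0236]
(248, 237) [0.5531 0.0985 0.0226]
(217, 215) [0.6037 0.1724 0.0098]
(166, 227) [0.5732 0.2848 0.0204]
(268, 241) [0.5452 0.0536 0.0169]
(292, 181) [0.6777 0.0016 0.0465]
(300, 190) [ 0.665  -0.0177  0.0094]
```

View pics/c1.png

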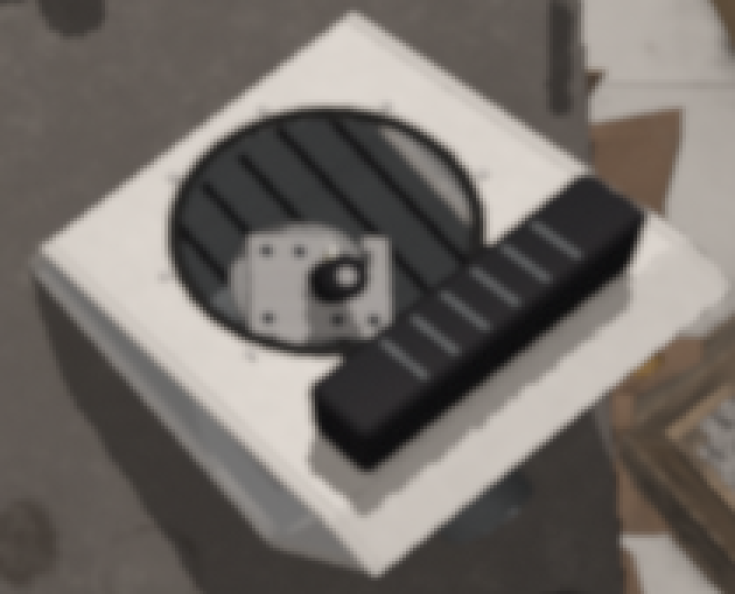

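View pics/c2.png

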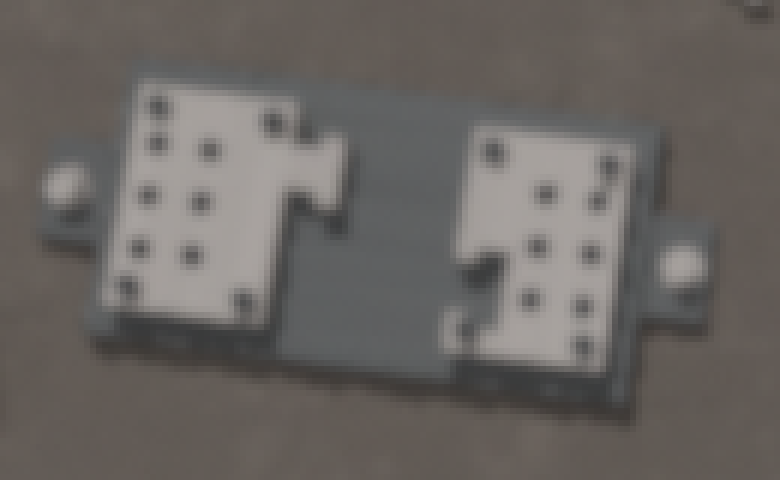

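Run:
```python
from h import *
im=cv2.imread('pics/top0.png'); D=np.load('pics/top0_d.npy')
C=cam('top'); P=cloud(C,D)
hsv=cv2.cvtColor(im,cv2.COLOR_BGR2HSV)
m=(im.min(2)>150); m[:, :325]=0; m[:140]=0; m[320:]=0; m[:,530:]=0
X=P[m]; X=X[(X[:,2]>.09)&(X[:,2]<.22)]
for _ in range(6):
    A=np.c_[X[:,:2],np.ones(len(X))]; c=np.linalg.lstsq(A,X[:,2],rcond=None)[0]; r=X[:,2]-A@c; X=X[abs(r)<max(.003,2*r.std())]
n=np.array([-c[0],-c[1],1]); n/=np.linalg.norm(n); print('n',n,'tilt',np.degrees(np.arccos(n[2])),'yaw front',np.degrees(np.arctan2(n[1],n[0])),len(X),r.std())
# corners onto plane
uv=np.array([[40,250],[350,12],[733,285],[375,575]])/[3.5,3.3]+[320,140]
def onplane(uv,off=0):
    r=rays(C,uv); e=C[3]; return e+r*((c[2]+c[0]*e[0]+c[1]*e[1]-e[2]+off/n[2])/(r[:,2]-c[0]*r[:,0]-c[1]*r[:,1]))[:,None]
Q=onplane(uv); print(np.round(Q,4)); 
for i in range(4):
    d=Q[(i+1)%4]-Q[i]; print(np.linalg.norm(d[:2]),np.degrees(np.arctan2(d[1],d[0])))
# rim outer ellipse points
rim=np.array([[170,232],[325,105],[480,230],[225,135],[440,140],[200,310],[260,345]])/[3.5,3.3]+[320,140]
R=onplane(rim,.005)
ux=np.cross([0,0,1],n); ux/=np.linalg.norm(ux); uy=np.cross(n,ux)
a=np.c_[R@ux,R@uy]; A=np.c_[2*a,np.ones(len(a))]; s=np.linalg.lstsq(A,(a**2).sum(1),rcond=None)[0]
rad=np.sqrt(s[2]+s[0]**2+s[1]**2); o=R.mean(0); o=o+ux*(s[0]-o@ux)+uy*(s[1]-o@uy)-n*.005; print('port',o,rad,'resid',np.linalg.norm(a-s[:2],axis=1)-rad)
b=P[140:320,320:530].reshape(-1,3)
k=b[(abs(b[:,0]-.574)<.05)&(abs(b[:,1]+.245)<.05)&(b[:,2]>.1)&(b[:,2]<.13)]; print('knobtop pts',len(k),np.median(k,0))
print(np.round(at_z(C,np.array([[417,224]]),.119),4))
for t in ['v_block_a','turned_housing','booth','plate','port_panel','base']:
    capture('top'); print(t,[(np.round(np.array(q['location'])*[560,420],0).tolist(),round(q['p'],2)) for q in mark_of(t,'top')[:4]])
```

```text
n [0.33890285 0.27375663 0.90011231] tilt 25.827166408422247 yaw front 38.93034777312798 5614 0.0023557303206494826
[[ 0.5942 -0.0812  0.0921]
 [ 0.754  -0.2725  0.0901]
 [ 0.5641 -0.4227  0.2073]
 [ 0.4081 -0.2334  0.2084]]
0.2492640697744192 -50.12628297926471
0.24213309386737825 -141.6619496200792
0.24526627795306172 129.4854661168092
0.2403970038086659 39.281303218193514
port [ 0.60359843 -0.23555038  0.13545337] 0.08500567584046796 resid [-0.00146761  0.00028412 -0.00195883 -0.00045936  0.00175695  0.0013639
  0.00041378]
knobtop pts 198 [ 0.57620028 -0.24961861  0.11760738]
[[ 0.5762 -0.2503  0.119 ]]
v_block_a [([249.0, 158.0], 0.83), ([281.0, 143.0], 0.74)]
turned_housing [([299.0, 295.0], 0.59)]
booth [([401.0, 227.0], 0.96)]
plate [([291.0, 183.0], 0.79), ([409.0, 226.0], 0.77)]
port_panel []
base [([216.0, 233.0], 0.8)]
```

Run:
```python
from h import *
from scipy.spatial.transform import Rotation as Ro
s=observe(); R0=np.array(s['ee_rot']); print(s['time'])
yaw=np.radians(39.5); t=np.radians(27); f=np.array([np.cos(yaw),np.sin(yaw),0]); ax=np.sin(t)*f+[0,0,np.cos(t)]
x=-ax; z=np.array([0,0,np.sin(t)])-np.cos(t)*f; y=np.cross(z,x); R=np.c_[x,y,z]; print(R.round(3))
rv=Ro.from_matrix(R@R0.T).as_rotvec(degrees=True); print(rv, np.linalg.norm(rv))
p=np.array([.5762,-.2500,.102])+.173*ax; print(p,(p-s['position'])*100)
```

```text
1.5
[[-0.35   0.636 -0.688]
 [-0.289 -0.772 -0.567]
 [-0.891  0.     0.454]]
[-14.47649934  22.87531722  14.0978592 ] 30.522103546382287
[ 0.63680367 -0.20004219  0.25614413] [35.00914672 41.09842003  2.75599857]
```

Emit:
move_arm(gripper=[1,1,1,1,1,1,1,1,1,1], travel=[[0,0,6],[2,2,11.5],[5,5,15.5],[9,9,18],[13,13.5,19],[17,18,19],[21,23,19],[25,28,19],[29,33,18],[32,37,16]], rotation=[[0,0,0],[-1,2,1.5],[-3,5,3],[-4.5,7,4.5],[-6,9.5,6],[-8,12,7.5],[-9.5,15,9],[-11,18,10.5],[-13,20.5,12.5],[-14.5,22.9,14.1]])

```text
time: 2.75
position: [0.6083, -0.2389, 0.389]
ee_rot: [[-0.349, 0.638, -0.687], [-0.291, -0.77, -0.567], [-0.891, 0.002, 0.455]]
contact_force: [-0.3, -1.0, -0.3]
width: 0.0852
```

Run:
```python
from h import *
s=observe()
for k in ['time','joints','position','ee_rot','contact_force']: print(k,np.round(s[k],3).tolist())
```

```text
time 2.75
joints [10.669, 27.253, -7.536, 72.416, 21.934, 100.424, -46.861]
position [0.608, -0.239, 0.389]
ee_rot [[-0.349, 0.638, -0.687], [-0.291, -0.77, -0.567], [-0.891, 0.002, 0.455]]
contact_force [-0.276, -1.041, -0.315]
```

Emit:
move_arm(gripper=[1,1,1,1], travel=[[1,1.4,-4.4],[2,2.8,-8.8],[3,4.1,-12],[3,4.1,-13.2]], rotation=[[0,0,0],[0,0,0],[0,0,0],[0,0,0]])

```text
time: 3.25
position: [0.6367, -0.1988, 0.2545]
ee_rot: [[-0.353, 0.638, -0.685], [-0.289, -0.77, -0.568], [-0.89, -0.002, 0.456]]
contact_force: [0.7, -0.8, 0.8]
width: 0.0854
```

Run:
```python
from h import *
s=observe(); import json
for k in ['time','joints','qd','position']: print(k,np.round(s[k],3).tolist())
im,D=save('wrist','w1')
json.dump({k:np.array(v).tolist() for k,v in s.items()},open('pics/w1.json','w'))
for t in ['plate','port_panel','booth']: print(t,[(np.round(np.array(q['location'])*[560,420],0).tolist(),round(q['p'],2)) for q in mark_of(t,'wrist')[:4]])
C=cam('wrist',s); print(proj(C,[[.5762,-.25,.119],[.6036,-.2355,.1355]]))
```

```text
time 3.25
joints [8.155, 33.609, -8.599, 78.631, 21.57, 90.001, -54.484]
qd [1.341, 1.658, 0.889, 4.497, 1.121, -7.969, -2.405]
position [0.637, -0.199, 0.254]
plate [([289.0, 162.0], 0.77)]
port_panel []
booth [([288.0, 122.0], 0.62)]
[[282.36366397 201.34392639]
 [291.17423507 185.50664273]]
```

View pics/w1.png

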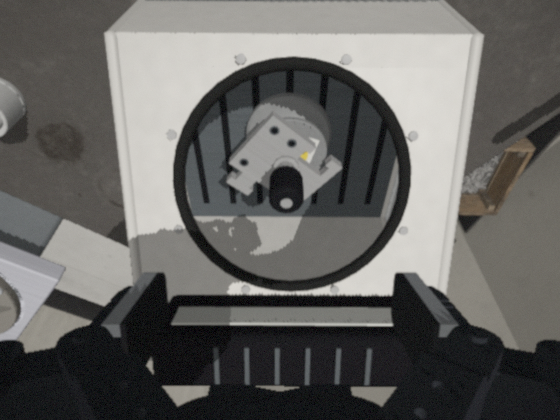

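Run:
```python
from h import *
im=cv2.imread('pics/w1.png'); a=cv2.resize(im[85:230,215:355],None,fx=4.5,fy=4,interpolation=3); cv2.imwrite('pics/c3.png',a)
import json
s=json.load(open('pics/w1.json')); C=cam('wrist',s); D=np.load('pics/w1_d.npy'); P=cloud(C,D)
Z=P[...,2]; v,u=np.where((Z>.06)&(Z<.075)); k=(v>90)&(v<230)&(u>215)&(u<355)
m=np.zeros((420,560),np.uint8); m[v[k],u[k]]=255; cv2.imwrite('pics/c4.png',cv2.resize(m[85:230,215:355],None,fx=4.5,fy=4,interpolation=0))
print(np.median(Z[v[k],u[k]]))
```

```text
0.06667857365096402
```

View pics/c3.png

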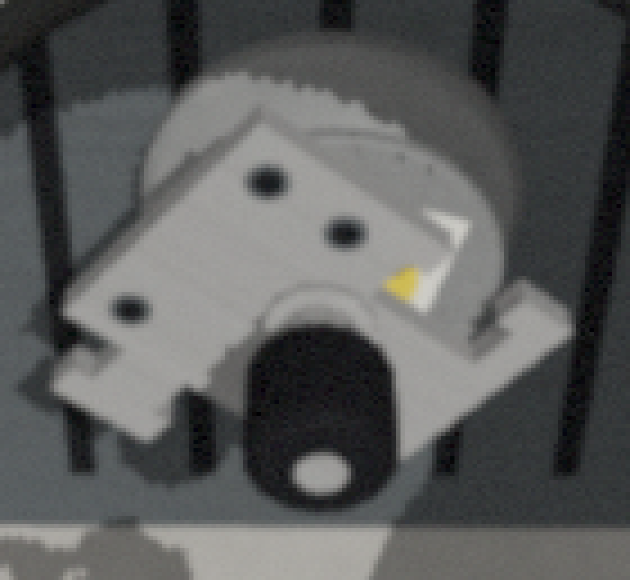

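View pics/c4.png

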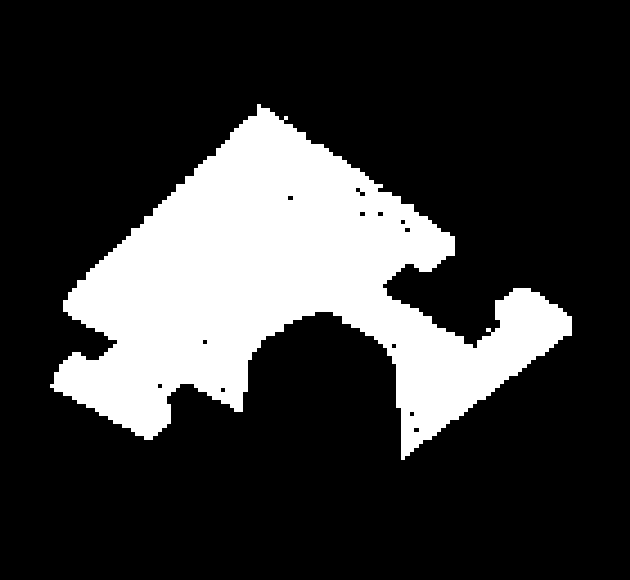

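```bash
cat >> h.py <<'E'
from scipy.optimize import minimize
def plate_poly():
    # mm; tab on -y at x=-18 , slot +y at x=18
    t=[(-42,-32),(-26,-32),(-26,-44),(-31,-44),(-31,-52),(-5,-52),(-5,-44),(-10,-44),(-10,-32),(42,-32),(42,32),
       (28,32),(28,24),(33,24),(33,12),(3,12),(3,24),(8,24),(8,32),(-42,32)]
    return np.array(t,float)
def sdf(polys,S=4,half=160):
    m=np.zeros((2*half*S,2*half*S),np.uint8)
    for p in polys: cv2.fillPoly(m,[np.round((p+half)*S).astype(np.int32)],255)
    return (cv2.distanceTransform(m,2,5)-cv2.distanceTransform(255-m,2,5))/S
def fitpose(pin,pout,sd,x0,S=4,half=160,sc=1.5):
    # pin/pout: world xy in mm; maximise template agreement
    def val(q,P):
        c,s=np.cos(q[2]),np.sin(q[2]); d=P-q[:2]; L=np.c_[d[:,0]*c+d[:,1]*s,-d[:,0]*s+d[:,1]*c]
        ij=(L+half)*S; 
        return cv2.remap(sd.astype(np.float32),ij[:,0].astype(np.float32).reshape(-1,1),ij[:,1].astype(np.float32).reshape(-1,1),1,borderMode=cv2.BORDER_REPLICATE).ravel()
    def f(q):
        a=val(q,pin); b=val(q,pout)
        return (1/(1+np.exp(a/sc))).sum()+(1/(1+np.exp(-b/sc))).sum()
    r=minimize(f,x0,method='Nelder-Mead',options=dict(initial_simplex=np.array(x0)+np.array([[0,0,0],[6,0,0],[0,6,0],[0,0,.15]]),xatol=1e-3,fatol=1e-2,maxiter=500))
    return r.x,r.fun
E
cat > fitplate.py <<'E'
from h import *
import json
s=json.load(open('pics/w1.json')); C=cam('wrist',s); D=np.load('pics/w1_d.npy'); P=cloud(C,D); Z=P[...,2]
v,u=np.mgrid[95:215,222:350]; v=v.ravel();u=u.ravel(); z=Z[v,u]
W=at_z(C,np.c_[u,v],.067)[:,:2]*1000
ins=(z>.06)&(z<.075); out=(z<.06)&(z>0)   # above .075 = knob: unknown
sd=sdf([plate_poly()])
best=[]
for a in range(0,360,30):
    best.append(fitpose(W[ins],W[out],sd,[576,-250,np.radians(a)]))
best.sort(key=lambda b:b[1])
for b in best[:3]: print(b[0][:2],np.degrees(b[0][2]),b[1],ins.sum())
# knob by edges: fit points of knob side at z .08-.12
k=(Z>.085)&(Z<.125); vv,uu=np.where(k); q=(vv>95)&(vv<225)&(uu>250)&(uu<330); X=P[vv[q],uu[q]]
t=X[X[:,2]>.116]; print('top pts',len(t),t.mean(0)); 
x=X[X[:,2]<.114][:,:2]; 
r=minimize(lambda c:((np.hypot(*(x-c).T)-.015)**2).sum(),[.576,-.25]); print('knob axis',r.x,np.sqrt(r.fun/len(x)),len(x))
from scipy.optimize import least_squares
E
python3 fitplate.py
```

```text
[ 579.40738376 -251.56490382] 269.81452762381065 785.4852294921875 4453
[ 579.39470036 -251.57980356] 269.77502395360887 785.4873657226562 4453
[ 579.40814582 -251.57201417] 269.7944367757644 785.490478515625 4453
top pts 640 [ 0.57894943 -0.25147127  0.118456  ]
knob axis [ 0.57695744 -0.25330148] 0.0003914896846334862 662
```

Emit:
move_arm(gripper=[0.3,0.3,0.3,0.3,0.3,0.3,0.3], travel=[[-0.5,-0.4,-1],[-1.6,-1.4,-4],[-2.7,-2.4,-7],[-3.8,-3.4,-10],[-4.8,-4.3,-12.7],[-5.7,-5.1,-15.2],[-5.7,-5.1,-15.2]], rotation=[[0,0,0],[0,0,0],[0,0,0],[0,0,0],[0,0,0],[0,0,0],[0,0,0]])

```text
time: 4.32
position: [0.5779, -0.2522, 0.1038]
ee_rot: [[-0.353, 0.635, -0.687], [-0.289, -0.773, -0.565], [-0.89, -0.001, 0.456]]
contact_force: [1.1, -0.4, 0.7]
width: 0.055
```

Run:
```python
from h import *
s=observe(); import json
for k in ['time','joints','qd','position','ee_rot','contact_force','width']: print(k,np.round(s[k],3).tolist())
im,D=save('wrist','w2')
save('scene','s2')
json.dump({k:np.array(v).tolist() for k,v in s.items()},open('pics/w2.json','w'))
```

```text
time 4.325
joints [12.444, 37.326, -7.539, 92.55, 24.58, 72.316, -57.064]
qd [-0.916, -1.387, -0.796, -2.825, -0.312, 1.878, 0.425]
position [0.578, -0.252, 0.104]
ee_rot [[-0.353, 0.635, -0.687], [-0.289, -0.773, -0.565], [-0.89, -0.001, 0.456]]
contact_force [1.15, -0.386, 0.721]
width 0.055
```

View pics/w2.png

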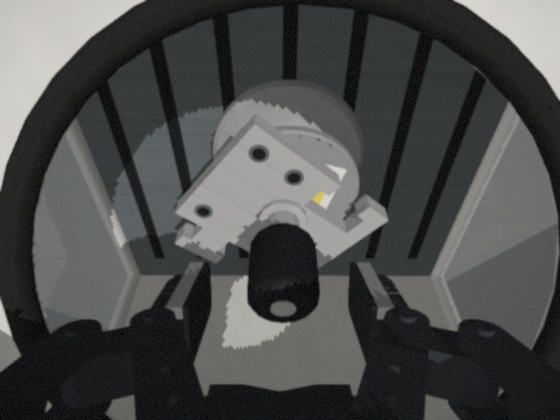

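View pics/s2.png

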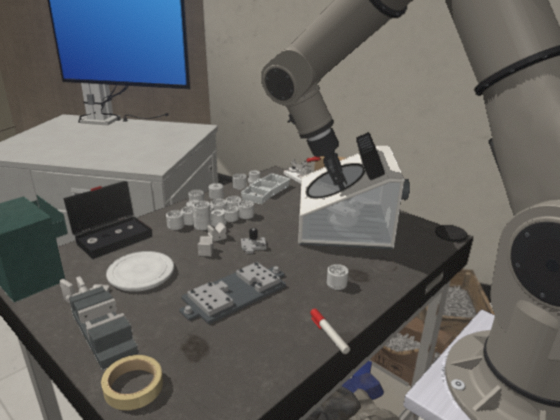

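Emit:
move_arm(gripper=[-1,-1,-1,-1,-1,-1], travel=[[0,0,0],[0,0,0],[0,0,0],[0,0,0],[0,0,0],[0,0,0]], rotation=[[0,0,0],[0,0,0],[0,0,0],[0,0,0],[0,0,0],[0,0,0]])

```text
time: 5.18
position: [0.581, -0.2509, 0.1059]
ee_rot: [[-0.348, 0.637, -0.688], [-0.29, -0.771, -0.567], [-0.891, 0.002, 0.453]]
contact_force: [2.6, 0.3, 6.6]
width: 0.025
```

Run:
```python
from h import *
s=observe(); import json
for k in ['time','joints','position','ee_rot','contact_force','moment','width']: print(k,np.round(s[k],3).tolist())
im,D=save('wrist','w3')
json.dump({k:np.array(v).tolist() for k,v in s.items()},open('pics/w3.json','w'))
```

```text
time 5.175
joints [12.336, 37.223, -7.604, 92.338, 24.592, 72.355, -57.067]
position [0.581, -0.251, 0.106]
ee_rot [[-0.348, 0.637, -0.688], [-0.29, -0.771, -0.567], [-0.891, 0.002, 0.453]]
contact_force [2.596, 0.298, 6.552]
moment [0.027, -0.234, 0.191]
width 0.025
```

View pics/w3.png

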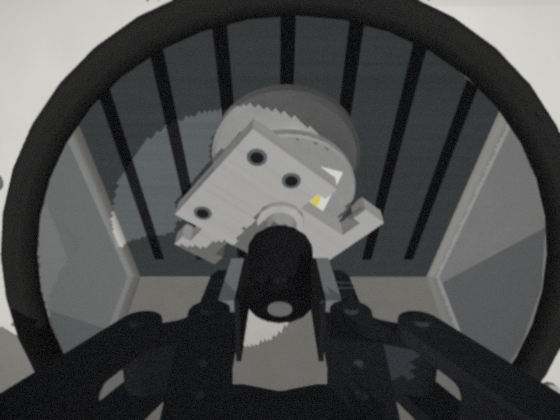

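Run:
```python
from h import *
import json
for n in ['w1','w2','w3']:
    s=json.load(open(f'pics/{n}.json')); C=cam('wrist',s); D=np.load(f'pics/{n}_d.npy'); P=cloud(C,D)
    q=(abs(P[...,0]-.578)<.03)&(abs(P[...,1]+.252)<.03)&(P[...,2]>.084)&(P[...,2]<.125)
    im=cv2.imread(f'pics/{n}.png'); q&=(im.max(2)<70)
    X=P[q]; print(n,len(X),'z max',np.percentile(X[:,2],[50,90,99]))
    t=X[X[:,2]>.1165]; x=X[X[:,2]<.113]
    if len(t): print(' top',len(t),((t.max(0)+t.min(0))/2).round(4),np.ptp(t,axis=0).round(4))
    for k in range(3):
        r=minimize(lambda c:(np.abs(np.hypot(*(x[:,:2]-c[:2]).T)-c[2])).sum()*100,[.578,-.252,.015],method='Nelder-Mead'); e=abs(np.hypot(*(x[:,:2]-r.x[:2]).T)-r.x[2]); x=x[e<.002]
    print(' axis',r.x.round(4),len(x))
    a=np.array([r.x[0],r.x[1],.102]); print(' in tool',((a-s['position'])@np.array(s['ee_rot'])).round(4))
```

```text
w1 1236 z max [0.11411683 0.11897038 0.11966983]
 top 493 [ 0.5783 -0.2521  0.1186] [0.0269 0.027  0.0041]
 axis [ 0.5773 -0.253   0.0147] 582
 in tool [0.1723 0.0043 0.002 ]
w2 6458 z max [0.11236887 0.11921532 0.12355057]
 top 2218 [ 0.5823 -0.2488  0.1207] [0.0513 0.0536 0.0085]
 axis [ 0.577  -0.2531  0.0147] 3197
 in tool [0.0021 0.0001 0.0003]
w3 6166 z max [0.11333456 0.11951628 0.12406211]
 top 2357 [ 0.5868 -0.2435  0.1208] [0.0424 0.043  0.0085]
 axis [ 0.5767 -0.2529  0.0147] 2872
 in tool [ 0.0056 -0.0012  0.0023]
```

Emit:
move_arm(gripper=[-1,-1], travel=[[0,0,0],[0,0,0]], rotation=[[0,0,0],[0,0,0]])

```text
time: 5.48
position: [0.581, -0.251, 0.1059]
ee_rot: [[-0.348, 0.637, -0.688], [-0.29, -0.771, -0.567], [-0.891, 0.002, 0.453]]
contact_force: [2.0, -0.2, 5.4]
width: 0.0255
```

Run:
```python
from h import *
import json
s=json.load(open('pics/w1.json')); C=cam('wrist',s); D=np.load('pics/w1_d.npy'); P=cloud(C,D); im=cv2.imread('pics/w1.png')
m=(im.min(2)>150); m[260:]=0;m[:45]=0;m[:,:130]=0;m[:,450:]=0
X=P[m]; X=X[(X[:,2]>.08)&(X[:,2]<.24)]
for _ in range(8):
    A=np.c_[X[:,:2],np.ones(len(X))]; c=np.linalg.lstsq(A,X[:,2],rcond=None)[0]; r=X[:,2]-A@c; X=X[abs(r)<max(.0015,2*r.std())]
n=np.array([-c[0],-c[1],1]); n/=np.linalg.norm(n); print(n,np.degrees(np.arccos(n[2])),np.degrees(np.arctan2(n[1],n[0])))
d=(P-X.mean(0))@n
o=X.mean(0); ux=np.cross([0,0,1],n); ux/=np.linalg.norm(ux); uy=np.cross(n,ux)  # uy up-slope? 
# inner opening: pixels well below the panel, within region -> ray intersect plane at off 5mm
k=(abs(d-.004)<.003)&(im.max(2)<70); v,u=np.where(k); q=(u>165)&(u<420)&(v>50)&(v<285); Y=P[v[q],u[q]]-o
a=np.c_[Y@ux,Y@uy]
from scipy.optimize import least_squares
f=least_squares(lambda p:np.hypot(a[:,0]-p[0],a[:,1]-p[1])-p[2],[0,0,.083],loss='soft_l1',f_scale=.002).x
pc=o+ux*f[0]+uy*f[1]; print('port',pc.round(4),f[2],len(a),'uy',uy.round(3),np.percentile(np.hypot(*(a-f[:2]).T),[2,50,98]))
kn=np.array([.578,-.252,.061]); w=kn-pc; print('plate mid rel port: ux,uy(upslope),n',w@ux,w@uy,w@n)
kn=np.array([.578,-.252,.102]); w=kn-pc; print('grip rel port',w@ux,w@uy,w@n)
# plate corners rel. port centre
pl=plate_poly()/1000; Rz=np.array([[0,1],[-1,0]]); Q=np.c_[pl@Rz.T,np.zeros(len(pl))]+[.578,-.252,.055]
for dz in (0,.012):
  w=Q+[0,0,dz]-pc; print('max radius swept', np.hypot(w@ux,w@uy).max(), np.c_[w@ux,w@uy][np.hypot(w@ux,w@uy).argmax()])
```

```text
[0.3508095  0.28789564 0.89109416] 26.98893814651417 39.37438696090309
port [ 0.6055 -0.2339  0.1351] 0.0814930239137356 7363 uy [-0.689 -0.565  0.454] [0.07802968 0.08141708 0.08539516]
plate mid rel port: ux,uy(upslope),n 0.003466434969604011 -0.004405770105952174 -0.08085737680499383
grip rel port 0.003466434969604011 0.0142007870994138 -0.04432251634319046
max radius swept 0.061441196676570976 [0.06041799 0.01116634]
max radius swept 0.06266017394185759 [0.06041799 0.01661216]
```

Emit:
move_arm(gripper=[-1,-1,-1], travel=[[0.2,0.15,0.5],[0.7,0.6,1.8],[1.0,0.9,2.7]], rotation=[[0,0,0],[0,0,0],[0,0,0]])

```text
time: 5.85
position: [0.5905, -0.2414, 0.1327]
ee_rot: [[-0.35, 0.637, -0.687], [-0.289, -0.771, -0.567], [-0.891, 0.001, 0.454]]
contact_force: [0.2, -0.2, -4.0]
width: 0.0251
```

Run:
```python
from h import *
s=observe()
for k in ['time','position','contact_force','moment','width']: print(k,np.round(s[k],3).tolist())
save('wrist','w4')
```

```text
time 5.85
position [0.591, -0.241, 0.133]
contact_force [0.219, -0.167, -3.981]
moment [0.536, -0.648, -0.014]
width 0.025
```

View pics/w4.png

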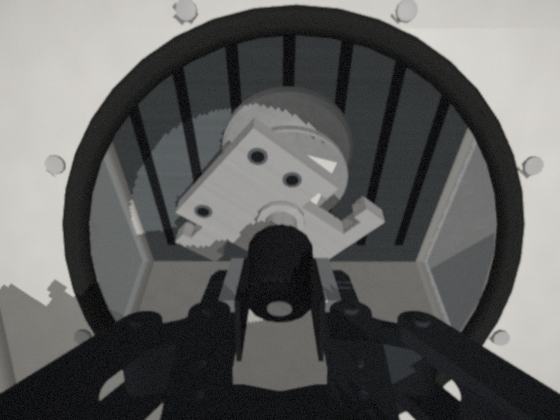

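Emit:
move_arm(gripper=[-1,-1,-1,-1,-1,-1], travel=[[0.9,0.7,2.3],[2,1.6,5],[3.2,2.6,8],[4.3,3.5,11],[5.3,4.4,13.5],[5.6,4.6,14.2]], rotation=[[0,0,0],[0,0,0],[0,0,0],[0,0,0],[0,0,0],[0,0,0]])

```text
time: 6.65
position: [0.6467, -0.1952, 0.275]
ee_rot: [[-0.348, 0.637, -0.688], [-0.289, -0.771, -0.567], [-0.892, 0.001, 0.453]]
contact_force: [0.1, 0.9, -4.4]
width: 0.0252
```

Run:
```python
from h import *
from scipy.spatial.transform import Rotation as Ro
s=observe(); import json
for k in ['time','joints','position','contact_force','moment','width']: print(k,np.round(s[k],3).tolist())
im,D=save('wrist','w5'); save('top','t5')
json.dump({k:np.array(v).tolist() for k,v in s.items()},open('pics/w5.json','w'))
```

```text
time 6.65
joints [7.683, 33.601, -8.513, 76.023, 21.418, 92.274, -54.013]
position [0.647, -0.195, 0.275]
contact_force [0.099, 0.86, -4.447]
moment [0.519, -0.656, 0.021]
width 0.025
```

View pics/w5.png

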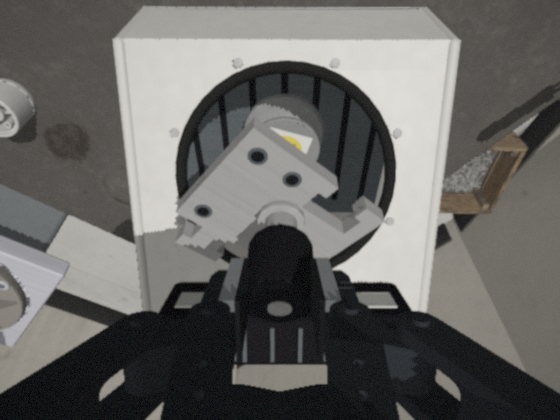

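View pics/t5.png

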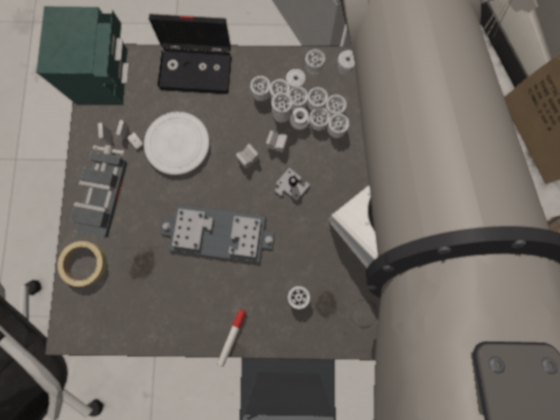

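```bash
cat >> h.py <<'E'
def base_polys():
    a=[(-42,94),(-42,34),(10,34),(10,22),(5,22),(5,14),(31,14),(31,22),(26,22),(26,34),(42,34),(42,94)]
    b=[(-42,-94),(42,-94),(42,-34),(-8,-34),(-8,-42),(-3,-42),(-3,-54),(-33,-54),(-33,-42),(-28,-42),(-28,-34),(-42,-34)]
    return [np.array(a,float),np.array(b,float)]
E
python3 - <<'E'
from h import *
import json
# base from top cam
C=cam('top')
for n in ['top0','t5']:
    im=cv2.imread(f'pics/{n}.png'); D=np.load(f'pics/{n}_d.npy'); P=cloud(C,D)
    g=cv2.cvtColor(im,cv2.COLOR_BGR2GRAY)
    v,u=np.mgrid[200:270,160:275]; v=v.ravel();u=u.ravel(); W=at_z(C,np.c_[u,v],.022)[:,:2]*1000
    G=g[v,u]; ins=G>140; out=~ins
    # drop bolts: exclude points beyond plates in y ends
    q0=np.array([559,169]);
    sd=sdf(base_polys())
    th=np.radians(-6.9)
    for it in range(2):
        d=W-q0; ly=-d[:,0]*np.sin(th)+d[:,1]*np.cos(th); k=abs(ly)<103
        q,f=fitpose(W[ins&k],W[out&k],sd,[q0[0],q0[1],th]); q0=q[:2]; th=q[2]
    print('base',n,q[:2],np.degrees(th),f,ins.sum())
    z=P[v,u,2][ins&k]; print('z tops',np.nanmedian(z))
# plate in tool frame
s=json.load(open('pics/w5.json')); C=cam('wrist',s); D=np.load('pics/w5_d.npy'); P=cloud(C,D); im=cv2.imread('pics/w5.png')
T=(P-s['position'])@np.array(s['ee_rot'])
zz=P[...,2]; m=(zz>.23)&(zz<.25); m[:110]=0; m[290:]=0;m[:,:170]=0;m[:,390:]=0
X=P[m]
for _ in range(6):
    A=np.c_[X[:,:2],np.ones(len(X))]; c=np.linalg.lstsq(A,X[:,2],rcond=None)[0]; r=X[:,2]-A@c; X=X[abs(r)<max(.001,2*r.std())]
n=np.array([-c[0],-c[1],1]); n/=np.linalg.norm(n); print('plate normal',n.round(4),'tilt',np.degrees(np.arccos(n[2])),len(X),'center z',c@[.649,-.195,1])
R=np.array(s['ee_rot']); print('normal in tool',(n@R).round(3),'angle in tool xz',np.degrees(np.arctan2(n@R[:,2],-(n@R[:,0]))))
np.save('pics/plane5.npy',c)
E
```

```text
base top0 [563.63903543 171.0399559 ] -6.631455654981515 651.4129638671875 1484
z tops 0.022266659675014733
base t5 [563.55761578 170.8843688 ] -6.844325893496297 811.1975708007812 1256
z tops 0.022097345814285574
plate normal [-0.0286 -0.0055  0.9996] tilt 1.6683130845174288 11231 center z 0.23594883917540446
normal in tool [-0.88  -0.013  0.475] angle in tool xz 28.387022974783306
```

```bash
cat > fitheld.py <<'E'
from h import *
import json,sys
def held(n,box,guess):
    s=json.load(open(f'pics/{n}.json')); C=cam('wrist',s); D=np.load(f'pics/{n}_d.npy'); P=cloud(C,D)
    u0,u1,v0,v1=box; R=np.array(s['ee_rot']); pos=np.array(s['position'])
    # expected top plane: rough normal from tool frame
    nt=np.array([-.88,-.01,.475]); n0=R@(nt/np.linalg.norm(nt))
    d=(P-pos)@n0; m=(abs(d+.038)<.008); M=np.zeros_like(m); M[v0:v1,u0:u1]=1; m&=M
    X=P[m]
    for _ in range(8):
        o=X.mean(0); nn=np.linalg.svd(X-o,full_matrices=False)[2][2]; nn*=np.sign(nn[2]); r=(X-o)@nn; X=X[abs(r)<max(.001,2*r.std())]
    d=(P-o)@nn
    v,u=np.where(M); dd=d[v,u]
    r=rays(C,np.c_[u,v]); W=C[3]+r*(((o-C[3])@nn)/(r@nn))[:,None]
    ins=abs(dd)<.003; out=dd<-.003
    ex=np.array([1,0,0])-nn*nn[0]; ex/=np.linalg.norm(ex); ey=np.cross(nn,ex)
    L=np.c_[(W-o)@ex,(W-o)@ey]*1000
    g=guess-o
    q,f=fitpose(L[ins],L[out],sdf([plate_poly()]),[g@ex*1000,g@ey*1000,np.radians(guess_yaw)])
    c=o+ex*q[0]/1000+ey*q[1]/1000-nn*.012
    px=ex*np.cos(q[2])+ey*np.sin(q[2]); py=np.cross(nn,px)
    return s,c,np.c_[px,py,nn],q,f,ins.sum()
if __name__=='__main__':
    guess_yaw=-90
    s,c,Rp,q,f,k=held('w5',(165,395,110,290),np.array([.6467,-.197,.236]))
    print('underside origin',c.round(4),'yaw',np.degrees(np.arctan2(Rp[1,0],Rp[0,0])),'n',Rp[:,2].round(4),f,k)
    R=np.array(s['ee_rot']); print('in tool',((c-s['position'])@R).round(4)); Rt=R.T@Rp; print(Rt.round(4))
    np.savez('pics/held.npz',p=(c-s['position'])@R,R=Rt)
E
python3 fitheld.py
```

```text
underside origin [ 0.645  -0.1963  0.2238] yaw -90.45515925591077 n [-0.0286 -0.0055  0.9996] 2164.464599609375 12517
in tool [ 0.0465 -0.0003 -0.0213]
[[ 0.2972 -0.3713 -0.8797]
 [ 0.7658  0.6429 -0.0126]
 [ 0.5703 -0.6699  0.4754]]
```

```bash
cat > tgt.py <<'E'
from h import *
from scipy.spatial.transform import Rotation as Ro
def target(seat,yaw,h,held='pics/held.npz'):
    H=np.load(held); Rw=Ro.from_euler('z',yaw,degrees=True).as_matrix()
    R=Rw@H['R'].T; p=np.array(seat)+[0,0,h]-R@H['p']; return p,R
E
python3 - <<'E'
from tgt import *
s=observe(); p,R=target([.5636,.171,.010],-6.75,.09)
print(p,R.round(3)); print((p-s['position'])*100, Ro.from_matrix(R@np.array(s['ee_rot']).T).as_rotvec(degrees=True))
E
```

```text
[0.56251734 0.17430208 0.15106357] [[ 0.251  0.836  0.488]
 [-0.404  0.548 -0.732]
 [-0.88  -0.013  0.475]]
[ -8.33834653  37.02272059 -12.25707348] [-1.36539458  1.04108213 83.74207807]
```

Emit:
move_arm(gripper=[-1,-1,-1,-1,-1,-1], travel=[[-0.3,1.5,0.5],[-1,4.5,1],[-2,8.5,1],[-3,13,1],[-4,17.5,1],[-4.8,21,1]], rotation=[[0,0,4],[0,0,12],[0,0,20],[0,0,28],[0,0,36],[0,0,44]])

```text
time: 7.5
position: [0.5964, 0.0164, 0.2829]
ee_rot: [[-0.048, 0.995, -0.093], [-0.452, -0.105, -0.886], [-0.891, -0.001, 0.455]]
contact_force: [-0.3, -0.4, -3.7]
width: 0.0252
```

Run:
```python
from tgt import *
s=observe(); print(s['time'],np.round(s['joints'],1),np.round(s['qd'],1),s['position'].round(4) if hasattr(s['position'],'round') else s['position'],s['contact_force'],s['width'])
```

```text
7.5 [ -4.9  21.5 -21.5  95.   30.7  82.  -41. ] [-15.2 -12.6 -17.8  20.1  12.2 -14.3  21.2] [0.5964 0.0164 0.2829] [-0.28004704 -0.40300793 -3.73452273] 0.025166803889862064
```

Run:
```python
from tgt import *
s=observe(); p,R=target([.5636,.171,.010],-6.75,.09)
Rc=Ro.from_rotvec([0,0,44],degrees=True).as_matrix()@np.array([[-0.348,.637,-.688],[-.289,-.771,-.567],[-.892,.001,.453]])
u,_,v=np.linalg.svd(Rc); Rc=u@v
print((p-[.5987,.0148,.285])*100, Ro.from_matrix(R@Rc.T).as_rotvec(degrees=True))
```

```text
[ -3.61826597  15.95020772 -13.39364346] [-1.65218081  0.4414883  39.72066146]
```

Emit:
move_arm(gripper=[-1,-1,-1,-1,-1,-1,-1,-1], travel=[[-0.7,3.5,0],[-1.5,7,-1],[-2.3,10.5,-3.5],[-3,13.5,-7],[-3.5,15.4,-10.5],[-3.6,16,-12.7],[-3.6,16,-13.4],[-3.6,16,-13.4]], rotation=[[-0.3,0.1,8],[-0.6,0.2,16],[-1,0.3,24],[-1.4,0.4,32],[-1.6,0.4,37],[-1.7,0.4,39.7],[-1.7,0.4,39.7],[-1.7,0.4,39.7]])

```text
time: 8.5
position: [0.5616, 0.1735, 0.1496]
ee_rot: [[0.251, 0.837, 0.486], [-0.407, 0.547, -0.732], [-0.878, -0.014, 0.478]]
contact_force: [0.1, -0.8, -3.0]
width: 0.0257
```

Run:
```python
from h import *
s=observe(); import json
for k in ['time','joints','qd','position','contact_force','width']: print(k,np.round(s[k],3).tolist())
im,D=save('wrist','w6'); save('top','t6')
json.dump({k:np.array(v).tolist() for k,v in s.items()},open('pics/w6.json','w'))
```

```text
time 8.5
joints [-15.767, 25.404, -29.96, 110.374, 46.111, 63.681, -37.965]
qd [0.377, -0.833, -0.126, -1.102, -0.206, 0.322, 0.334]
position [0.562, 0.173, 0.15]
contact_force [0.114, -0.813, -3.031]
width 0.026
```

View pics/w6.png

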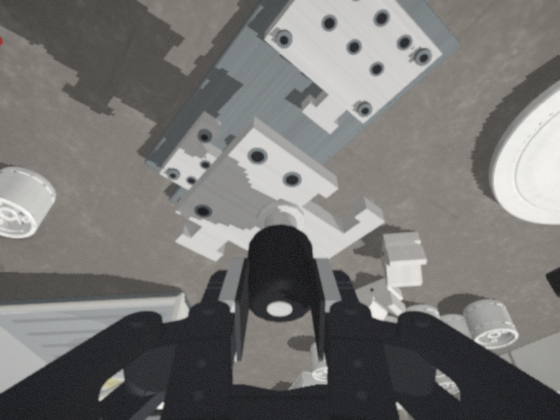

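View pics/t6.png

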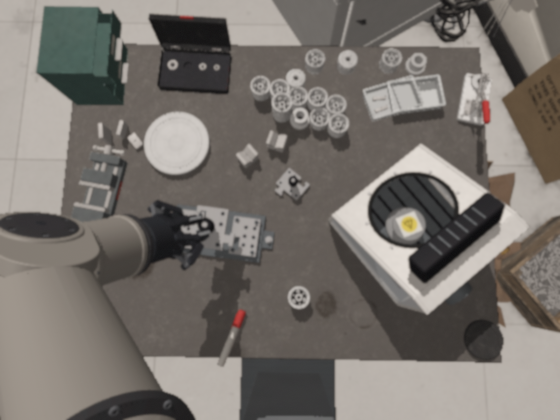

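```bash
cat > both.py <<'E'
from h import *
import fitheld,sys,json
from fitheld import held
n=sys.argv[1]; h=float(sys.argv[2])
s=json.load(open(f'pics/{n}.json')); C=cam('wrist',s); D=np.load(f'pics/{n}_d.npy'); P=cloud(C,D)
fitheld.guess_yaw=-6.75
s,c,Rp,q,f,k=held(n,(165,395,110,270),np.array(s['position'])+[0,-.003,-.05])
yawp=np.degrees(np.arctan2(Rp[1,0],Rp[0,0])); print('plate origin',c.round(4),'yaw',yawp.round(2),'n',Rp[:,2].round(4),'cost',f,k)
R=np.array(s['ee_rot']); np.savez('pics/held_%s.npz'%n,p=(c-s['position'])@R,R=R.T@Rp)
print('in tool',((c-s['position'])@R).round(4))
Z=P[...,2]; v,u=np.where((Z>-.01)&(Z<.03)); W=at_z(C,np.c_[u,v],.022)[:,:2]*1000; z=Z[v,u]
zt=np.median(z[(z>.019)&(z<.026)]); print('base top z',zt)
ins=abs(z-zt)<.004; out=z<zt-.006
q0=np.array([562,172.]); th=np.radians(-6.75)
for it in range(3):
    d=W-q0; ly=-d[:,0]*np.sin(th)+d[:,1]*np.cos(th); lx=d[:,0]*np.cos(th)+d[:,1]*np.sin(th); kk=(abs(ly)<102)&(abs(lx)<52)
    q,f=fitpose(W[ins&kk],W[out&kk],sdf(base_polys()),[q0[0],q0[1],th]); q0=q[:2]; th=q[2]
yb=np.degrees(th); print('base',q0.round(2),yb.round(2),'cost',f,(ins&kk).sum())
im=cv2.imread(f'pics/{n}.png')
for p in base_polys():
    w=np.c_[q0[0]+p[:,0]*np.cos(th)-p[:,1]*np.sin(th),q0[1]+p[:,0]*np.sin(th)+p[:,1]*np.cos(th),np.full(len(p),zt*1000)]/1000
    cv2.polylines(im,[np.round(proj(C,w)).astype(int)],True,(0,255,0),1)
p=plate_poly()/1000; w=c+np.c_[p,np.full(len(p),.012)]@Rp.T
cv2.polylines(im,[np.round(proj(C,w)).astype(int)],True,(0,0,255),1); cv2.imwrite(f'pics/o_{n}.png',im)
e=c[:2]*1000-q0; print('err in base frame (mm)',e[0]*np.cos(th)+e[1]*np.sin(th),-e[0]*np.sin(th)+e[1]*np.cos(th),'yaw',yawp-yb,'h',c[2]-(zt-.012))
E
python3 both.py w6 .09
```

```text
plate origin [0.5626 0.1718 0.0987] yaw -6.9 n [-1.0e-04  2.2e-03  1.0e+00] cost 2169.0244140625 12552
in tool [ 0.0457  0.0007 -0.0226]
base top z 0.022549872479072114
base [562.19 171.58] -6.85 cost 1843.631591796875 16056
err in base frame (mm) 0.43380736415276716 0.2347969790717376 yaw -0.05776997097373471 h 0.08811364953631158
```

```bash
sleep 1
```

```text
(no output)
```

View pics/o_w6.png

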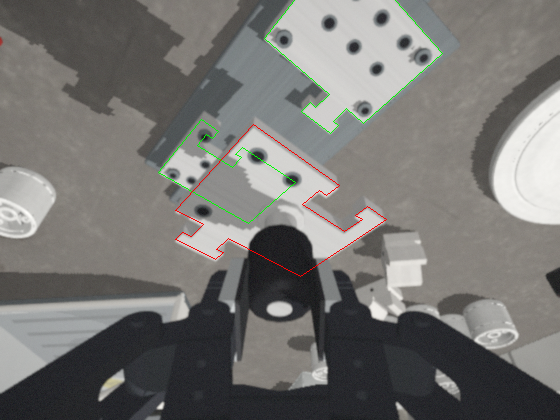

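Emit:
move_arm(gripper=[-1,-1,-1,-1,-1,-1], travel=[[0,0,-1],[0,0,-2.5],[0,0,-4],[0,0,-5.4],[0,0,-6.2],[0,0,-6.2]], rotation=[[0,0,0],[0,0,0],[0,0,0],[0,0,0],[0,0,0],[0,0,0]])

```text
time: 9.35
position: [0.5615, 0.1739, 0.0869]
ee_rot: [[0.251, 0.837, 0.487], [-0.407, 0.548, -0.731], [-0.878, -0.014, 0.478]]
contact_force: [-0.1, -0.2, -3.6]
width: 0.025
```

```bash
python3 - <<'E'
from h import *
s=observe(); import json
for k in ['time','qd','position','contact_force','width']: print(k,np.round(s[k],4).tolist())
im,D=save('wrist','w7')
json.dump({k:np.array(v).tolist() for k,v in s.items()},open('pics/w7.json','w'))
E
python3 both.py w7 .02
```

```text
time 9.35
qd [0.1584, -1.0734, -0.3099, -0.6185, -0.4386, 0.3698, 0.5988]
position [0.5615, 0.1739, 0.0869]
contact_force [-0.0953, -0.2374, -3.6247]
width 0.025
plate origin [0.5625 0.1722 0.0359] yaw -6.8 n [8.0e-04 2.1e-03 1.0e+00] cost 2164.58203125 12533
in tool [ 0.0457  0.0007 -0.0226]
base top z 0.022470429966480104
base [561.76 171.44] -6.79 cost 2787.330078125 26158
err in base frame (mm) 0.654122135091704 0.7943436071591929 yaw -0.011336278255094534 h 0.025436733786082803
```

View pics/o_w7.png

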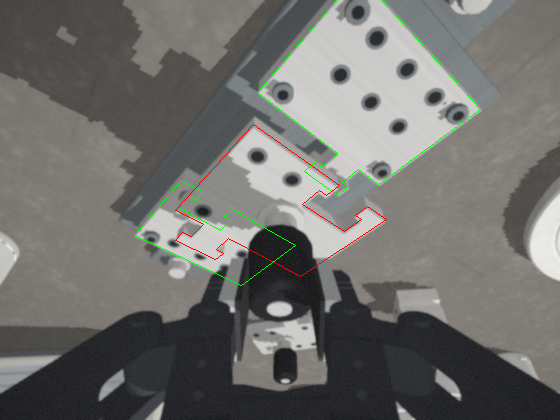

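Emit:
move_arm(gripper=[-1,-1,-1,-1,-1,-1], travel=[[-0.07,-0.05,-0.2],[-0.07,-0.05,-0.7],[-0.07,-0.05,-1.2],[-0.07,-0.05,-1.6],[-0.07,-0.05,-2.0],[-0.07,-0.05,-2.2]], rotation=[[0,0,0],[0,0,0],[0,0,0],[0,0,0],[0,0,0],[0,0,0]])

```text
time: 10.15
position: [0.5609, 0.1734, 0.0652]
ee_rot: [[0.252, 0.837, 0.486], [-0.407, 0.548, -0.731], [-0.878, -0.014, 0.478]]
contact_force: [0.2, 0.6, -3.3]
width: 0.0252
```

```bash
python3 - <<'E'
from h import *
s=observe(); import json
for k in ['time','qd','position','contact_force','moment','width']: print(k,np.round(s[k],4).tolist())
im,D=save('wrist','w8')
json.dump({k:np.array(v).tolist() for k,v in s.items()},open('pics/w8.json','w'))
E
python3 both.py w8 .02
```

```text
time 10.15
qd [-0.4107, 1.2053, 0.5028, 0.3117, 1.158, -0.8372, -1.4747]
position [0.5609, 0.1734, 0.0652]
contact_force [0.1759, 0.5967, -3.2912]
moment [0.7994, 0.4155, 0.057]
width 0.0252
plate origin [0.5681 0.2032 0.0119] yaw -11.68 n [0.0169 0.0457 0.9988] cost 7252.00341796875 21916
in tool [ 0.0366  0.023  -0.0438]
base top z 0.022532189604543035Traceback (most recent call last):
  File "both.py", line 17, in <module>
    q,f=fitpose(W[ins&kk],W[out&kk],sdf(base_polys()),[q0[0],q0[1],th]); q0=q[:2]; th=q[2]
        ~~~~~~~^^^^^^^^^^^^^^^^^^^^^^^^^^^^^^^^^^^^^^^^^^^^^^^^^^^^^^^^
  File "h.py", line 46, in fitpose
    r=minimize(f,x0,method='Nelder-Mead',options=dict(initial_simplex=np.array(x0)+np.array([[0,0,0],[6,0,0],[0,6,0],[0,0,.15]]),xatol=1e-3,fatol=1e-2,maxiter=500))
    res = _minimize_neldermead(fun, x0, args, callback, bounds=bounds,
                               **options)
    fsim[k] = func(sim[k])
              ~~~~^^^^^^^^
    fx = function(np.copy(x), *(wrapper_args + args))
  File "h.py", line 44, in f
    a=val(q,pin); b=val(q,pout)
  File "h.py", line 42, in val
    return cv2.remap(sd.astype(np.float32),ij[:,0].astype(np.float32).reshape(-1,1),ij[:,1].astype(np.float32).reshape(-1,1),1,borderMode=cv2.BORDER_REPLICATE).ravel()
           ~~~~~~~~~^^^^^^^^^^^^^^^^^^^^^^^^^^^^^^^^^^^^^^^^^^^^^^^^^^^^^^^^^^^^^^^^^^^^^^^^^^^^^^^^^^^^^^^^^^^^^^^^^^^^^^^^^^^^^^^^^^^^^^^^^^^^^^^^^^^^^^^^^^^
cv2.error: OpenCV(4.12.0) /io/opencv/modules/imgproc/src/imgwarp.cpp:1713: error: (-215:Assertion failed) dst.cols < SHRT_MAX && dst.rows < SHRT_MAX && src.cols < SHRT_MAX && src.rows < SHRT_MAX in function 'remap'
```

View pics/w8.png

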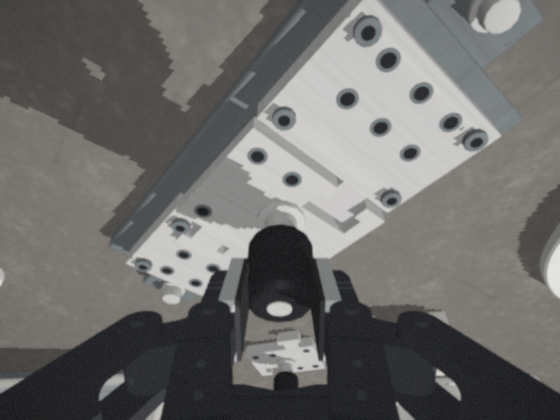

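Emit:
move_arm(gripper=[-1,-1,-1,-1,-1], travel=[[0,0,-0.1],[0,0,-0.2],[0,0,-0.26],[0,0,-0.32],[0,0,-0.32]], rotation=[[0,0,0],[0,0,0],[0,0,0],[0,0,0],[0,0,0]])

```text
time: 10.82
position: [0.561, 0.1735, 0.0624]
ee_rot: [[0.252, 0.837, 0.486], [-0.406, 0.548, -0.731], [-0.878, -0.013, 0.478]]
contact_force: [0.3, 0.6, -3.4]
width: 0.0249
```

Emit:
move_arm(gripper=[-1,-1,-1,-1], travel=[[0,0,-0.05],[0,0,-0.1],[0,0,-0.12],[0,0,-0.12]], rotation=[[0,0,0],[0,0,0],[0,0,0],[0,0,0]])

```text
time: 11.32
position: [0.5611, 0.1735, 0.0613]
ee_rot: [[0.252, 0.837, 0.486], [-0.407, 0.547, -0.731], [-0.878, -0.013, 0.478]]
contact_force: [-0.7, -0.7, -0.9]
width: 0.025
```

Emit:
move_arm(gripper=[-1,-1,-1], travel=[[0,0,-0.03],[0,0,-0.06],[0,0,-0.06]], rotation=[[0,0,0],[0,0,0],[0,0,0]])

```text
time: 11.7
position: [0.5611, 0.1735, 0.0612]
ee_rot: [[0.253, 0.837, 0.486], [-0.407, 0.547, -0.731], [-0.878, -0.013, 0.479]]
contact_force: [-4.8, -0.6, 9.0]
width: 0.0254
```

Run:
```python
from h import *
s=observe(); import json
for k in ['time','position','contact_force','moment','width']: print(k,np.round(s[k],4).tolist())
im,D=save('wrist','w9')
json.dump({k:np.array(v).tolist() for k,v in s.items()},open('pics/w9.json','w'))
C=cam('wrist',s);P=cloud(C,D)
for uv in [(250,145),(275,165),(240,190),(330,205),(350,225),(215,225),(340,120),(300,110),(420,160),(170,250)]: print(uv,P[uv[1],uv[0]].round(4))
cv2.imwrite('pics/c9.png',cv2.resize(im[80:330,120:420,::-1],None,fx=2.5,fy=2.4,interpolation=3))
```

```text
time 11.7
position [0.5611, 0.1735, 0.0612]
contact_force [-4.7876, -0.5941, 8.9922]
moment [-0.3976, 0.702, -0.4273]
width 0.0254
(250, 145) [0.5282 0.1996 0.0228]
(275, 165) [0.5428 0.1965 0.0226]
(240, 190) [0.537  0.175  0.0228]
(330, 205) [0.5782 0.1909 0.0227]
(350, 225) [0.5975 0.1836 0.0202]
(215, 225) [0.5378 0.1471 0.0231]
(340, 120) [0.5521 0.2299 0.0229]
(300, 110) [0.5361 0.2249 0.0231]
(420, 160) [0.5937 0.2337 0.0226]
(170, 250) [0.5264 0.1142 0.0224]
```

View pics/c9.png

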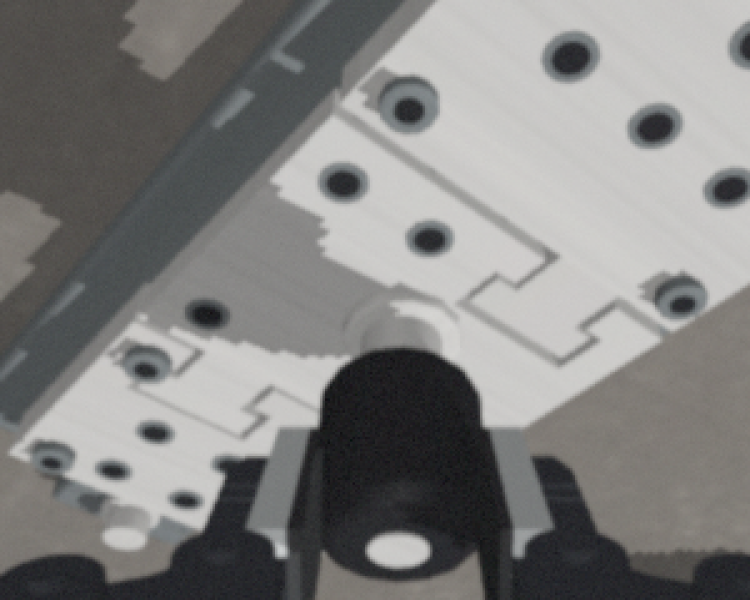

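Emit:
move_arm(gripper=[-0.2,0.1,0.3,0.3,0.3,0.3], travel=[[0,0,0],[0,0,0],[0,0,0],[0,0,0],[0,0,0],[0,0,0]], rotation=[[0,0,0],[0,0,0],[0,0,0],[0,0,0],[0,0,0],[0,0,0]])

```text
time: 12.5
position: [0.561, 0.1735, 0.0606]
ee_rot: [[0.252, 0.837, 0.486], [-0.406, 0.548, -0.731], [-0.878, -0.013, 0.478]]
contact_force: [0.3, 1.1, 0.2]
width: 0.0555
```

Emit:
move_arm(gripper=[0.3,0.3,0.3,0.3,0.3,0.3,0.3,0.3], travel=[[-0.25,0.4,0.9],[-0.75,1.2,2.6],[-1.5,2.4,5.3],[-2.3,3.7,8],[-3,4.9,10.5],[-3.8,6.1,13.2],[-4.3,6.9,15],[-4.3,6.9,15]], rotation=[[0,0,0],[0,0,0],[0,0,0],[0,0,0],[0,0,0],[0,0,0],[0,0,0],[0,0,0]])

```text
time: 13.5
position: [0.518, 0.2437, 0.2122]
ee_rot: [[0.254, 0.836, 0.486], [-0.405, 0.549, -0.732], [-0.878, -0.011, 0.478]]
contact_force: [-0.1, 0.3, -0.7]
width: 0.0558
```

Run:
```python
from h import *
import json
s=observe(); print(s['time'],s['contact_force'],s['position'])
im,D=save('wrist','w10'); save('scene','s10'); save('top','t10')
C=cam('wrist',s);P=cloud(C,D); Z=P[...,2]
json.dump({k:np.array(v).tolist() for k,v in s.items()},open('pics/w10.json','w'))
H={}
th=np.radians(-6.8); L=(P[...,:2]-[.5618,.1714])@np.array([[np.cos(th),-np.sin(th)],[np.sin(th),np.cos(th)]])
for nm,a in {'sub corner NW':(-30,25),'sub -x':(-36,0),'sub corner':(-30,-25),'sub +x':(36,0),'sub(36,-26)':(36,-26),'+y plate':(0,65),'-y plate':(0,-70)}.items():
    m=np.hypot(L[...,0]-a[0]/1000,L[...,1]-a[1]/1000)<.004; m&=(Z<.03); print(nm,m.sum(),np.median(Z[m]) if m.any() else None)
```

```text
13.5 [-0.05457148  0.32390874 -0.67748604] [0.51802514 0.24371251 0.21221135]
sub corner NW 60 0.022538732780644416
sub -x 55 0.022216003550731833
sub corner 42 0.022248852118072315
sub +x 43 0.022113641590123134
sub(36,-26) 0 None
+y plate 65 0.022682981560981585
-y plate 33 0.022634543781462013
```

View pics/w10.png

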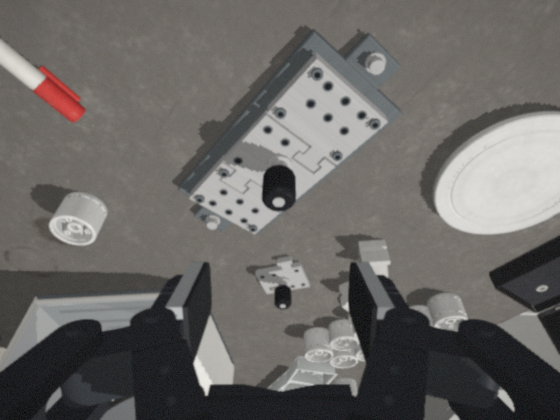

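View pics/t10.png

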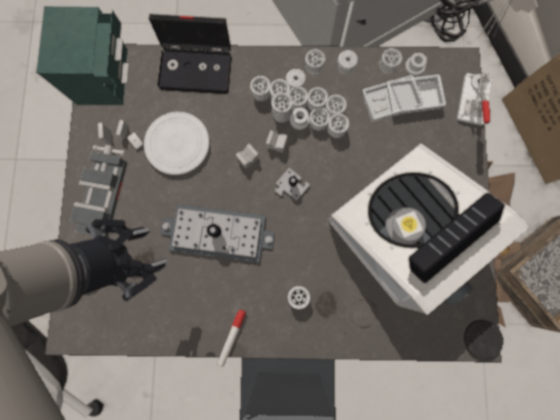

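View pics/s10.png

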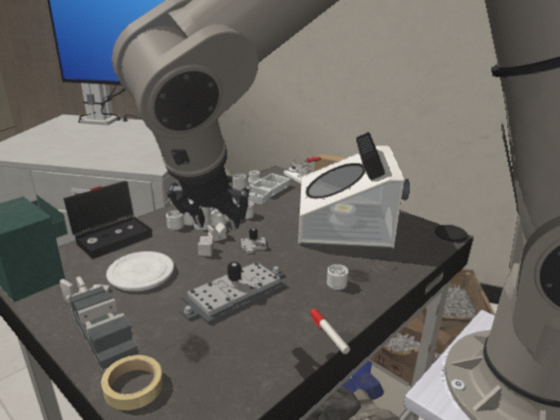

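The wrist picture shows the sub-plate flush in the gap, with its knob at (279,187) and both T joints closed. The V-blocks, the turned housing and the booth stand where they did, and the arm is clear of everything.

```bash
python3 -c "
from station import *
print(close_job())"
```

```text
the job is handed in; nothing more can be done
None
```

The sub-plate is seated in the gap of the steel base, with its T tab and T slot interlocked with the two bolted plates. I handed the job in at about 13.7 s of the 42 s allowed.

- **Removal:** I gripped the plate by its black knob with the tool tilted along the port axis. I then drew it out along that axis, and the readings showed no sign of contact with the booth.
- **Placing:** I turned it about 84° and lowered it straight into the gap. It touched down gently, with about 12 N of change at the wrist force. I let go and backed the gripper off along the tool axis.
- **Last checks:** The sub-plate's top measured 22.1–22.5 mm at four spots, against 22.6–22.7 mm for the plates beside it, so it is level within about 0.5 mm. One spot (+x, -y corner) gave no depth reading because the knob was in the way. The wrist picture shows both T joints closed. The listed bystanders look unmoved in the overhead view, and the wrist force read near zero.
- **Disagreements:** The gripper read 25 mm on the 30 mm knob throughout, although the knob sat centred and did not slip. The overhead and wrist cameras differed by 1–2 mm on the base's position; I used the wrist camera's relative measurement. My automatic fit failed on the last frame before touchdown, so I judged the final few millimetres from depth, force and the picture.

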